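Tip a slide carrier over against the stand

TASK

The blue slide carrier lies on its face. With the fingertips only, push it gently along the bench into the white curved runners of the tipping stand until it stands up leaning steeply against the uprights, then reach behind its raised edge, push it back towards you so that it falls over, and leave it lying flat on the bench in front of the stand, slides up. Do not pick the carrier up or pinch it, and leave everything else alone.

Things in the scene. Friction and masses are not known exactly. Their poses are not given: they have to be found in the camera images.
- stand: tipping stand, fixed: two white slippery runners, each 22 mm wide, 56 mm gap between them open down to the bench, 100 mm over both; they rise from the bench at x = -36 mm in a quarter circle of 36 mm radius into uprights 60 mm high. Origin: bench level, midway between the runners, front face of the uprights. x points from its front (robot's side) to its back, z up
- carrier: loose rigid slide carrier, 66 mm (x) by 100 mm (y) by 6 mm (z), 0.08 to 0.17 kg. Blue back with a yellow stripe; other face with two glass slides, white ends, red and orange spots. Origin: centre of the slide face. z points out of the plain back: up at the start (slides down), down when done. Starts flat on the bench before the stand, turned up to 0.2 rad against it
- carrier_center (a point): centre of the carrier, in the middle of its thickness. The carrier may drop the last part onto its back; friction on the bench is about 0.5
- carrier_near (a point): middle of the carrier's -x edge (100 mm long), at the start the one nearer the robot, where it can be pushed level and low down, fingertip 1 to 2 mm above the bench (2 to 4 N are enough; a finger that presses down on it, or a finger face that slopes over it, makes it jam); 33 mm from the centre
- carrier_far (a point): middle of the carrier's +x edge, which meets the runners first and climbs them; 33 mm from the centre
- bottle_amber_250: amber bottle, 62 mm wide, 128 mm high, bystander at the right; origin under its centre
- bottle_amber_100: amber bottle, 48 mm wide, 103 mm high, bystander at the right; origin under its centre
- bottle_amber_50: amber bottle, 41 mm wide, 85 mm high, bystander at the right; origin under its centre
- column_box_b: long white carton, 300 x 48 x 26 mm, lying at the right, bystander; origin under its centre
- timer: white bench timer, 26 x 64 x 60 mm, standing behind the stand, bystander; origin under its centre
- vial: small brown bottle with black cap, 29 mm wide, 64 mm high, behind the stand, bystander; origin under its centre
- tweezers: steel tweezers, 129 mm long, lying at the left, bystander; origin under their centre
- marker: black marker pen, 139 mm long, lying at the left, bystander; origin under its centre
- stand_top (a point): point midway between the tops of the two uprights, 60 mm above the stand's origin. Uprights with brackets are 15 mm thick; behind them braces stand in line with the runners down to x = 45 mm, but the gap stays open for a fingertip, save for an 8 mm high foot plate on the bench at x = 8 to 52 mm
- calculator: black desk calculator, 140 x 98 x 23 mm, lying at the left, bystander; origin under its centre
Things that resemble listed ones, but are neither listed nor needed, are in the scene too. Of the things that look like the carrier, take the one that is farthest to the robot's left at the start.

How it is judged:
On the way:
1. the carrier, slide face towards the stand, stands leaning against the stand at 50 degrees or more from flat (angle between carrier's own z axis and vertical between 0.87 and 1.6 rad and contact force between carrier and stand above 0.02 N and z of carrier_far in the frame of stand above 0.042 m), for 0.2 s.
At the end, for the whole second after the job is handed in: the carrier rests slides up, flat on the bench within about 6 degrees (its middle under 9 mm high), its centre 30 to 200 mm in front of the uprights and within 80 mm to either side of the stand's middle (angle between carrier's own z axis and vertical above 3.03 rad and height (world z) of carrier_center below 0.009 m and linear speed of carrier below 0.01 m/s and x of carrier_center in the frame of stand between -0.2 and -0.03 m and y of carrier_center in the frame of stand between -0.08 and 0.08 m); the robot touches nothing.
It fails at once if the carrier is lifted: both its near and far edges are more than 30 mm above the bench (height (world z) of each of carrier_near, carrier_far above 0.03 m).
It fails at once if the carrier is pinched or pushed hard (over 25 N from the fingers) (contact force between carrier and the fingers above 25 N).
It fails at once if a bystander is moved by more than 15 mm (distance of any of bottle_amber_250, bottle_amber_100, bottle_amber_50, column_box_b, timer, vial, tweezers, marker, calculator from where it was at the start of the episode above 0.015 m).
It also fails if it takes over 48 s, if anything falls off the work surface, if the arm or the gripper's body presses on something with over 40 N, if the wrist force passes 120 N, or if a joint passes its speed limit or range.

ROBOT

A 6-joint arm with a two-finger parallel gripper is mounted at the origin on a cart in front of the work surface, level with it; the furniture and walls round the work are solid. World frame = base frame: x ahead of the robot, y to its left, z up, the work surface at z = 0. Lengths are in m, angles in rad, forces in N, time in s.
With the tool pointing down it reaches from about 0.35 to 0.975 m from the base axis. Payload 7.1 kg.
Tool frame: the origin (TCP) lies between the finger pads; the fingertips stand 14 mm ahead of it and the grasp point (between the pads) lies 5 mm behind it (arm.tip_extent is the distance from the TCP to the fingertips, in m); z points along the fingers, y is the line along which they close (so a half turn about z gives the same grasp; the last joint's range is limited). The gripper opens to 88 mm and grips with 3 to 60 N. Pads are 20 mm wide; open, the fingers measure 115 mm over their backs; the gripper's body (75 mm by 178 mm) begins 61 mm behind the grasp point.
Start: joints at [1.146, 0.423, 1.63, -0, 1.089, -0.019], TCP at [0.247, 0.574, 0.237] pointing down, gripper open.
Joint ranges: [-3, 3], [-0.9, 2.11], [0.09, 2.58], [-1.31, 4.45], [0.11, 2.69], [-2.54, 2.54]. Speed limits (rad/s): [2.39, 2.39, 3.01, 3.14, 3.14, 3.14].

INTERFACE

Orientations are given as a rotation vector (axis times angle).
In Python, from bench import arm gives the robot as it stands.
- The arm moves only by the tool play_rows, never from a script. Its argument "rows" is a list that holds one entry, the list of rows, each a list of 4 numbers: the shift along the tool's x, y, z in mm, then the turn about the tool's z in degrees. In form: [[[tx, ty, tz, roll], ...]]. A call has 1 to 8 rows; each row shifts and turns the commanded pose from where the row before left it, along the tool's axes as they then stand; what a row does not reach is not made up. A row lasts 1/10 s, in which the tool goes at most 50 mm and 8.59 degrees, less where a joint would pass 70% of its speed; a pose out of reach is approached as far as the arm can. A call with a gripper value outside its range is refused whole. "fingers" is the gripper's target within -1 to 1 (shut at 1, half-way at 0, fully open at -1), set as the call begins (left out, the last holds). The fingers move at their own pace and stop on an object; "grip_force" is the grip in N (left out, the last holds). Time passes only in rows, so rows that do not move let the fingers close. It gives the time, the measured TCP pose, the force, the opening and the grip force at its end, in the units of the state.
- arm.observe(): the state, without advancing time (a new reading comes with each control period).
- arm.snapshot(name): name is "side" or "top"; returns a dict with "image" (400x640x3 uint8, red, green, blue), "mtx" (3x3 intrinsics, pixels), "extrinsics" (4x4, takes a point from world to camera coordinates). Camera axes: x right, y up, looking along -z (the intrinsics and any distortion apply to the point x, -y, -z); pixel columns grow to the right and rows downward; lengths in m; the calibration is good to about 2 mm. A picture is of the moment at which its call begins. There is no depth.
- arm.hand_in(): hands the job in; it is judged then, once.
The state is a dict: "time_s": time; "joint_pos": joint angles; "dq": joint speeds; "joint_torque": joint torques, N m; "position": TCP position; "eef_rot": TCP orientation; "ft_force": force on the tool from outside, world axes, zero at the start; "wrist_torque": the same for the moment, N m; "opening": finger opening in m; "finger_force": force on a finger pad.
Only numpy, scipy, OpenCV 4.12 (cv2) and the standard library are available. Lean on these libraries where they do the work, as an engineer would, in place of code of your own. Each camera call takes 0.05 s, during which the arm holds its last target. There are 200 camera calls.

## Working session

There is one attempt and no reset: what is moved stays moved. The work goes in short steps, Python scripts to look and compute and a tool call to move; the robot and the scene stay as the last step left them, time stands still between calls to the robot, and variables do not carry over. Pictures are saved under pics/ and viewed, at most 10 in all, crops included, and the job is handed in when it is done.

Besides the shell and the picture viewer there is one more tool, called after "Request:" as a command line: name --argument value ..., lists and objects as JSON in quotes. play_rows: Moves the arm, as the interface text tells. Its arguments: {"type":"object","properties":{"rows":{"type":"array"},"fingers":{"type":"number"},"grip_force":{"type":"number"}},"required":["rows"]}

```bash
mkdir -p pics; cat > h.py <<'E'
import numpy as np, cv2
from bench import arm
from scipy.spatial.transform import Rotation as R
def snap(n,f):
    s=arm.snapshot(n); cv2.imwrite('pics/'+f,s['image'][:,:,::-1]); np.savez('pics/'+f+'.npz',m=s['mtx'],e=s['extrinsics']); return s
def world(f,u,v,z=0):
    d=np.load('pics/'+f+'.npz'); K,E=d['m'],d['e']
    r=np.linalg.inv(K)@[u,v,1]; r=np.array([r[0],-r[1],-r[2]])
    Rm=E[:3,:3]; c=-Rm.T@E[:3,3]; w=Rm.T@r
    return c+w*(z-c[2])/w[2]
def pix(f,p):
    d=np.load('pics/'+f+'.npz'); K,E=d['m'],d['e']
    q=E[:3,:3]@np.array(p)+E[:3,3]; q=K@[q[0],-q[1],-q[2]]; return q[:2]/q[2]
E
python3 - <<'E'
from h import *
snap('top','t0.png');snap('side','s0.png')
s=arm.observe();print(s['time_s'],s['position'],s['eef_rot'],R.from_rotvec(s['eef_rot']).as_matrix().round(3),s['opening'])
E
```

```text
0.1 [0.24648169 0.57383235 0.23598096] [-6.32948124e-01 -3.07686653e+00  2.11736190e-03] [[-0.919  0.395 -0.001]
 [ 0.395  0.919 -0.001]
 [ 0.    -0.001 -1.   ]] 0.08800716684786118
```

View pics/t0.png

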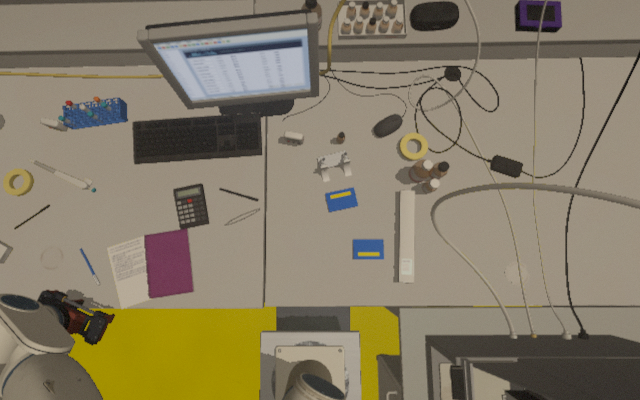

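View pics/s0.png

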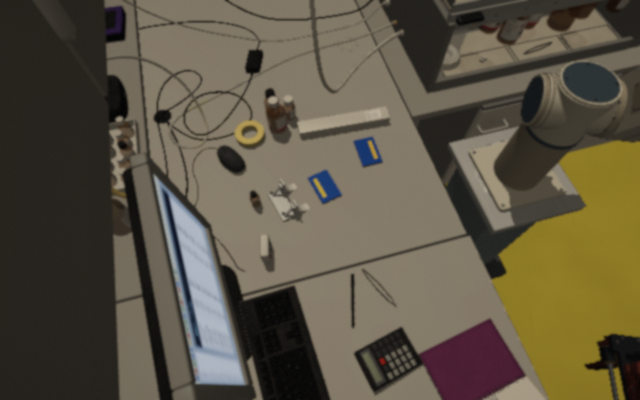

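The top view shows the target carrier at about (341,200), in front of the stand at (334,165). The look-alike is at (368,249). I'll zoom in on both.

```bash
python3 - <<'E'
from h import *
a=cv2.imread('pics/t0.png')[130:230,290:390]; b=cv2.imread('pics/s0.png')[160:260,240:360]
a=cv2.resize(a,None,fx=5,fy=5,interpolation=2); 
cv2.imwrite('pics/t0c.png',a)
im=cv2.imread('pics/t0.png');hsv=cv2.cvtColor(im,cv2.COLOR_BGR2HSV)
m=cv2.inRange(hsv,(100,120,60),(125,255,255)); m[:180]=0;m[:,:300]=0;m[225:]=0;m[:,400:]=0
m=cv2.morphologyEx(m,cv2.MORPH_CLOSE,np.ones((7,7)))
c=max(cv2.findContours(m,0,2)[0],key=cv2.contourArea);r=cv2.minAreaRect(c);print(r)
bx=cv2.boxPoints(r)
for p in bx: print(p,world('t0.png',*p,.006))
print(world('t0.png',*r[0],.006))
E
```

```text
((341.06500244140625, 199.4337158203125), (18.283430099487305, 28.583953857421875), 78.11134338378906)
[325.1963  193.43239] [ 0.60054262 -0.05641421  0.006     ]
[353.1671  187.54381] [ 0.61980926 -0.15163432  0.006     ]
[356.93372 205.43504] [ 0.55838664 -0.16269945  0.006     ]
[328.9629  211.32362] [ 0.5393224  -0.06824879  0.006     ]
[ 0.57938595 -0.1097552   0.006     ]
```

View pics/t0c.png

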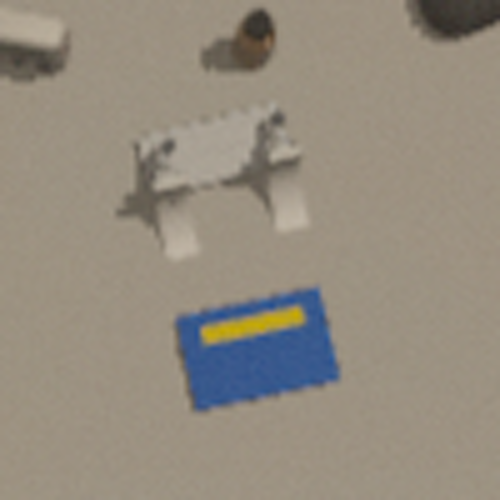

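```bash
cat >> h.py <<'E'
def stand_pts():
    L=[]
    for y0,y1 in((28,50),(-50,-28)):
        L+=[[(-36,y0,0),(-36,y1,0),(-10,y1,11),(0,y1,36),(0,y1,60),(0,y0,60),(0,y0,36),(-10,y0,11),(-36,y0,0)],[(0,y0,60),(15,y0,60),(15,y1,60),(0,y1,60)]]
    L.append([(8,-28,8),(8,28,8),(52,28,8),(52,-28,8),(8,-28,8)])
    return [np.array(l)/1000. for l in L]
def S(x,y,th,p): return np.array([x,y,0])+R.from_euler('z',th).apply(p)
def draw(f,out,poly,box,k):
    im=cv2.imread('pics/'+f)[box[1]:box[3],box[0]:box[2]]; im=cv2.resize(im,None,fx=k,fy=k,interpolation=2)
    for l,c in poly:
        q=np.array([(pix(f,p)-box[:2]+.5)*k for p in l]).astype(int); cv2.polylines(im,[q],False,c,1)
    cv2.imwrite('pics/'+out,im); return im
E
python3 - <<'E'
from h import *
P=[world('t0.png',290+u/5-.5,130+v/5-.5,0) for u,v in((167,262),(200,256),(277,233),(308,228))]
P=np.array(P);print(P)
f=P.mean(0); d=P[0]-P[3]; th=np.arctan2(-d[0],d[1]); print(f,th,np.linalg.norm(d))
o=f+R.from_euler('z',th).apply([.036,0,0]);print('stand',o)
C=np.array([world('t0.png',290+u/5-.5,130+v/5-.5,.006) for u,v in((178,316),(322,288),(340,380),(195,410))])
dc=C[0]-C[1]; tc=np.arctan2(-dc[0],dc[1]); cc=C.mean(0);print('carrier',cc,tc)
cp=[cc+R.from_euler('z',tc).apply([a*.033,b*.05,0]) for a,b in((1,1),(1,-1),(-1,-1),(-1,1),(1,1))]
po=[(S(o[0],o[1],th,l),(0,0,255)) for l in stand_pts()]+[(cp,(0,255,0))]
a=draw('t0.png','a.png',po,(300,140,380,220),5); b=draw('s0.png','b.png',po,(250,160,350,240),4)
b=cv2.copyMakeBorder(b,0,80,0,0,0); cv2.imwrite('pics/o1.png',np.hstack([a,b]))
E
```

```text
[[ 0.64173538 -0.04921429  0.        ]
 [ 0.64566909 -0.07188408  0.        ]
 [ 0.66115905 -0.1249372   0.        ]
 [ 0.66441346 -0.14625184  0.        ]]
[ 0.65324424 -0.09807185  0.        ] 0.22958357594914205 0.0996523073817385
stand [ 0.68829965 -0.08987926  0.        ]
carrier [ 0.58031737 -0.11038949  0.006     ] 0.1840153328865572
```

View pics/o1.png

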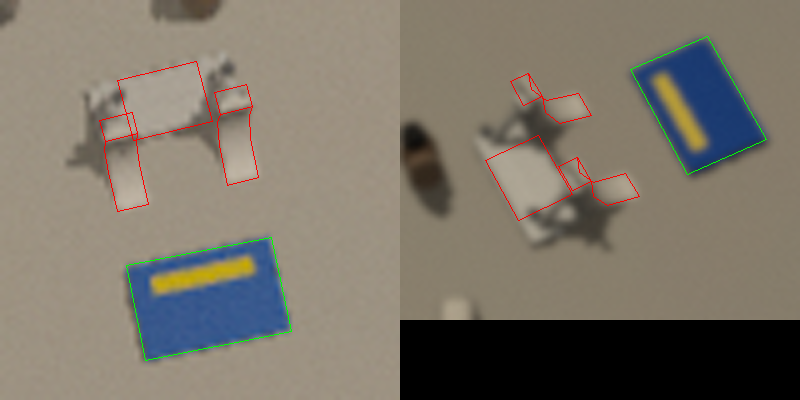

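The stand and carrier models match both views. The stand is at (0.688, -0.090) with yaw 0.23. Next I turn the tool and head over.

Request:
play_rows --rows '[[[0,0,0,-7.3],[0,0,0,-7.3],[0,0,0,-7.3],[0,0,0,-7.3],[0,0,0,-7.2],[0,-20,0,0],[-6,-40,0,0],[-6,-40,0,0]]]' --fingers 0.6

```text
time_s: 0.9
position: [0.2809, 0.4786, 0.2361]
eef_rot: [0.362, -3.12, 0.001]
ft_force: [0.8, -0.5, -0.2]
opening: 0.0273
finger_force: 0.0
```

Request:
play_rows --rows '[[[-6,-42,0,0],[-6,-42,0,0],[-6,-42,0,0],[-6,-42,0,0],[-6,-42,0,0],[-6,-42,0,0],[-6,-42,0,0],[-6,-42,0,0]]]'

```text
time_s: 1.7
position: [0.4044, 0.1616, 0.2366]
eef_rot: [0.36, -3.121, 0.0]
ft_force: [0.4, 0.0, 0.2]
opening: 0.0176
finger_force: 0.0
```

Request:
play_rows --rows '[[[-6,-42,0,0],[-6,-42,0,0],[-6,-42,10,0],[-6,-42,20,0],[-6,-42,20,0],[-6,-42,20,0],[-2,-20,20,0],[0,0,0,0]]]'

```text
time_s: 2.5
position: [0.5022, -0.0948, 0.1442]
eef_rot: [0.354, -3.118, -0.002]
ft_force: [-0.5, 0.9, -0.3]
opening: 0.0176
finger_force: 0.0
```

```bash
cat >> h.py <<'E'
def st():
    s=arm.observe(); M=R.from_rotvec(s['eef_rot']).as_matrix(); p=np.array(s['position'])
    q=R.from_euler('z',-.23).apply(p-[.688,-.090,0])
    print('t',round(s['time_s'],2),'stand-frame mm',(q*1000).round(1),'yaw err deg',np.degrees(np.arctan2(-M[0,1],M[1,1])-.23).round(2),'tilt',M[:,2].round(3),'F',np.round(s['ft_force'],2),'open',round(s['opening']*1000,1))
E
python3 -c "from h import *;st()"
```

```text
t 2.5 stand-frame mm [-182.    37.6  144.2] yaw err deg -0.22 tilt [-0.004  0.001 -1.   ] F [-0.5   0.89 -0.26] open 17.6
```

Request:
play_rows --rows '[[[0,-15,20,0],[0,-15,25,0],[0,-4,25,0],[0,0,25,0],[0,0,20,0],[0,0,10,0],[0,0,0,0],[0,0,0,0]]]'

```text
time_s: 3.3
position: [0.5113, -0.1256, 0.0225]
eef_rot: [-0.361, 3.12, -0.0]
ft_force: [1.3, 0.0, 1.0]
opening: 0.0177
finger_force: 0.0
```

```bash
python3 -c "from h import *;st()"
```

```text
t 3.3 stand-frame mm [-180.2    5.6   22.5] yaw err deg 0.0 tilt [ 0.001 -0.    -1.   ] F [1.29 0.02 1.  ] open 17.7
```

Request:
play_rows --rows '[[[0,-2,4,0],[0,0,3,0],[-6,0,0,0],[-7,0,0,0],[-7,0,0,0],[-7,0,0,0],[-6,0,0,0],[0,0,0,0]]]'

```text
time_s: 4.1
position: [0.5447, -0.1203, 0.0148]
eef_rot: [-0.36, 3.12, -0.001]
ft_force: [-0.7, -0.7, -0.2]
opening: 0.0175
finger_force: 0.0
```

```bash
python3 - <<'E'
from h import *
st(); snap('side','s1.png'); snap('top','t1.png')
po=[(S(.688,-.09,.23,l),(0,0,255)) for l in stand_pts()]
a=draw('t1.png','a.png',[],(300,140,380,220),5); b=draw('s1.png','b.png',po,(260,140,360,220),4)
b=cv2.copyMakeBorder(b,0,80,0,0,0); cv2.imwrite('pics/o2.png',np.hstack([a,b]))
E
```

```text
t 4.1 stand-frame mm [-146.4    3.2   14.8] yaw err deg 0.0 tilt [ 0.001 -0.    -1.   ] F [-0.72 -0.69 -0.19] open 17.5
```

View pics/o2.png

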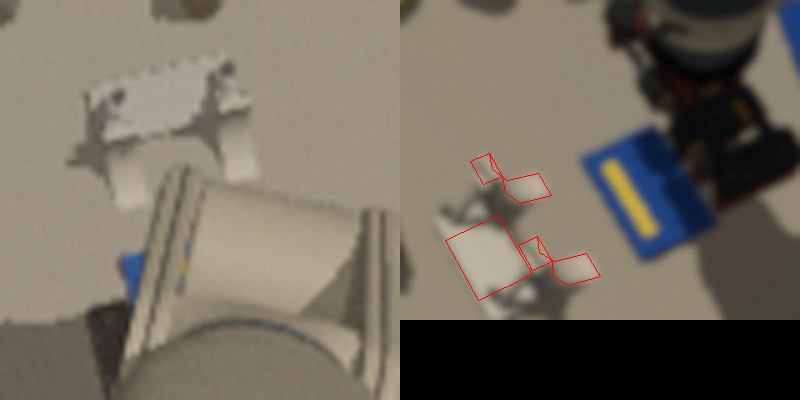

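The fingertips have reached the near edge, and the carrier is square to the stand. Now I push on gently.

Request:
play_rows --rows '[[[-5,0,-0.7,0],[-5,0,0,0],[-5,0,0,0],[-5,0,0,0],[-5,0,0,0],[-5,0,0,0],[-4,0,0,0],[-4,0,0,0]]]'

```text
time_s: 5.0
position: [0.5809, -0.1117, 0.0154]
eef_rot: [0.36, -3.121, 0.0]
ft_force: [-1.0, -0.9, 1.0]
opening: 0.0178
finger_force: 0.4
```

Request:
play_rows --rows '[[[-4,0,0,0],[-4,0,0,0],[-4,0,0,0],[-4,0,0,0],[-4,0,0,0],[-4,0,0,0],[-4,0,0,0],[-4,0,0,0]]]'

```text
time_s: 5.8
position: [0.6117, -0.1044, 0.0152]
eef_rot: [0.36, -3.12, -0.0]
ft_force: [-1.7, -0.4, -0.7]
opening: 0.0174
finger_force: 1.0
```

```bash
python3 - <<'E'
from h import *
st(); snap('side','s2.png')
po=[(S(.688,-.09,.23,l),(0,0,255)) for l in stand_pts()]
draw('s2.png','b2.png',[],(260,140,360,220),6)
E
```

```text
t 5.8 stand-frame mm [-77.6   3.3  15.2] yaw err deg -0.03 tilt [-0.001  0.    -1.   ] F [-1.72 -0.44 -0.74] open 17.4
```

View pics/b2.png

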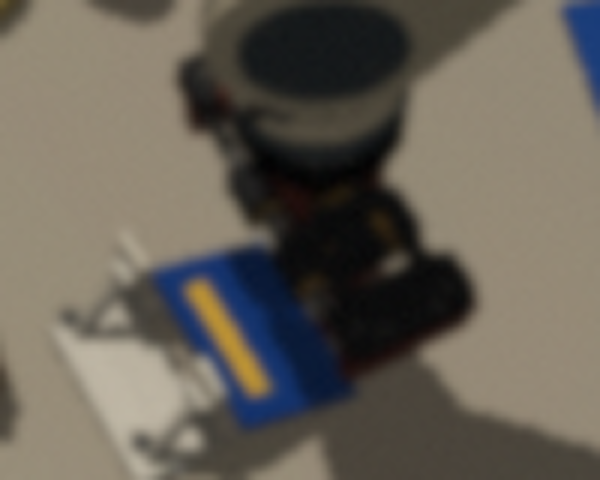

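The carrier is climbing the runners squarely, with its far edge between about (155,270) and (245,425). I'll keep pushing.

Request:
play_rows --rows '[[[-4,0,0,0],[-4,0,0,0],[-4,0,0,0],[-4,0,0,0],[-3,0,0,0],[-3,0,0,0],[-2,0,0,0],[-2,0,0,0]]]'

```text
time_s: 6.65
position: [0.6373, -0.0986, 0.0155]
eef_rot: [-0.36, 3.121, -0.0]
ft_force: [-0.2, -0.0, 0.2]
opening: 0.0173
finger_force: 0.3
```

Request:
play_rows --rows '[[[-2,0,0,0],[-2,0,0,0],[-2,0,0,0],[-2,0,0,0],[-1,0,0,0],[0,0,0,0]]]'

```text
time_s: 7.25
position: [0.6459, -0.0966, 0.0155]
eef_rot: [-0.36, 3.121, -0.0]
ft_force: [-1.6, -0.3, 1.9]
opening: 0.0176
finger_force: 0.5
```

```bash
python3 - <<'E'
from h import *
st(); snap('side','s3.png'); snap('top','t3.png')
a=draw('s3.png','a.png',[],(265,140,345,220),5); b=draw('t3.png','b.png',[],(300,140,380,220),5)
cv2.imwrite('pics/o3.png',np.hstack([a,b]))
E
```

```text
t 7.25 stand-frame mm [-42.5   3.2  15.5] yaw err deg -0.03 tilt [ 0. -0. -1.] F [-1.64 -0.32  1.85] open 17.6
```

View pics/o3.png

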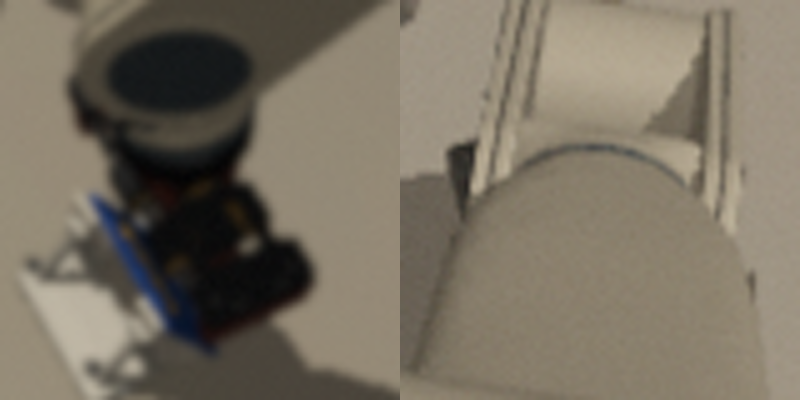

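The carrier now stands steeply against the uprights. I'll nudge it 2 mm more, hold, then back off and rise.

Request:
play_rows --rows '[[[-1,0,0,0],[-1,0,0,0],[0,0,0,0],[0,0,0,0],[0,0,0,0],[2,0,0,0],[3,0,0,0],[4,0,0,0]]]'

```text
time_s: 8.15
position: [0.6389, -0.0982, 0.0154]
eef_rot: [-0.36, 3.121, -0.0]
ft_force: [0.5, 0.7, 0.2]
opening: 0.0174
finger_force: 0.0
```

Request:
play_rows --rows '[[[10,0,0,0],[10,0,0,0],[10,0,-15,0],[0,0,-30,0],[0,0,-35,0],[0,0,-35,0],[0,0,-15,0],[0,0,0,0]]]'

```text
time_s: 8.95
position: [0.6106, -0.1054, 0.1475]
eef_rot: [-0.359, 3.117, -0.002]
ft_force: [-0.6, -0.5, 0.0]
opening: 0.0175
finger_force: 0.0
```

```bash
python3 - <<'E'
from h import *
st(); snap('side','s4.png')
def plate(nx,c,y=.003):
    d=np.array([np.cos(c),0,np.sin(c)])*.066
    return [np.array([nx,y+a,0])+k*d for k,a in((0,.05),(0,-.05),(1,-.05),(1,.05),(0,.05))]
po=[(S(.688,-.09,.23,plate(-.031,np.radians(62))),(0,255,0))]+[(S(.688,-.09,.23,l),(0,0,255)) for l in stand_pts()[1::2][:2]]
a=draw('s4.png','a.png',[],(255,150,335,230),5)
b=draw('s4.png','b.png',po,(255,150,335,230),5)
cv2.imwrite('pics/o4.png',np.hstack([a,b]))
E
```

```text
t 8.95 stand-frame mm [-78.9   2.7 147.5] yaw err deg -0.04 tilt [ 0.004 -0.001 -1.   ] F [-0.59 -0.51  0.01] open 17.5
```

View pics/o4.png

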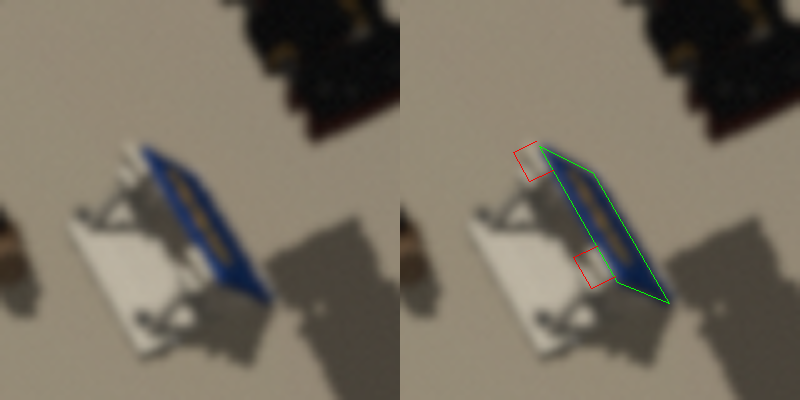

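The carrier leans unaided at about 62° (its top edge runs from about (145,150) to (195,175), with a steep profile). Next I close the fingers and go over and behind it.

Request:
play_rows --rows '[[[-10,0,0,0],[-20,-1,0,0],[-25,-1,0,0],[-25,0,0,0],[-15,0,0,0],[-5,0,0,0],[0,0,0,0],[0,0,0,0]]]' --fingers 1

```text
time_s: 9.8
position: [0.7065, -0.0842, 0.144]
eef_rot: [0.359, -3.119, -0.001]
ft_force: [-0.7, -0.3, 0.3]
opening: 0.0005
finger_force: 0.0
```

```bash
python3 -c "from h import *;st()"
```

```text
t 9.8 stand-frame mm [ 19.3   1.5 144. ] yaw err deg -0.03 tilt [-0.002  0.    -1.   ] F [-0.72 -0.28  0.29] open 0.5
```

Request:
play_rows --rows '[[[0,0,15,0],[0,-1,20,0],[0,0,20,0],[0,0,15,0],[0,0,12,0],[0,0,10,0],[0,0,5,0],[0,0,0,0]]]'

```text
time_s: 10.6
position: [0.7075, -0.0851, 0.0478]
eef_rot: [0.36, -3.12, -0.0]
ft_force: [-0.8, 0.4, 0.3]
opening: 0.0007
finger_force: 0.0
```

```bash
python3 -c "from h import *;st()"
```

```text
t 10.6 stand-frame mm [20.1  0.3 47.8] yaw err deg -0.03 tilt [-0.001  0.    -1.   ] F [-0.85  0.37  0.33] open 0.7
```

Request:
play_rows --rows '[[[5,0,0,0],[5,0,0,0],[5,0,0,0],[5,0,0,0],[5,0,0,0],[5,0,0,0],[5,0,0,0],[5,0,0,0]]]'

```text
time_s: 11.4
position: [0.6684, -0.0944, 0.0484]
eef_rot: [0.36, -3.121, -0.0]
ft_force: [-0.2, -0.2, -0.3]
opening: 0.0004
finger_force: 0.0
```

Request:
play_rows --rows '[[[4,0,0,0],[4,0,0,0],[3,0,0,0],[3,0,0,0],[0,0,0,0],[0,0,0,0]]]'

```text
time_s: 12.0
position: [0.6553, -0.0975, 0.0484]
eef_rot: [-0.36, 3.121, -0.0]
ft_force: [-0.4, 0.8, 0.1]
opening: 0.0005
finger_force: 0.0
```

```bash
python3 - <<'E'
from h import *
st(); snap('side','s5.png')
draw('s5.png','b5.png',[],(255,130,355,220),6)
E
```

```text
t 12.0 stand-frame mm [-33.6   0.2  48.4] yaw err deg -0.03 tilt [ 0. -0. -1.] F [-0.39  0.83  0.11] open 0.5
```

View pics/b5.png

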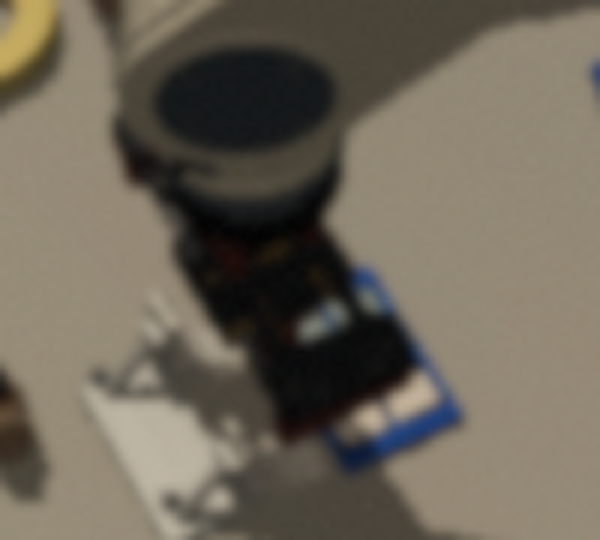

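The carrier has fallen slides up; its outline runs roughly (365,270)–(460,415)–(350,470). I'll rise clear and check.

Request:
play_rows --rows '[[[0,0,-15,0],[0,0,-30,0],[0,0,-40,0],[0,0,-40,0],[0,30,-30,0],[0,45,0,0],[0,45,0,0],[0,45,0,0]]]'

```text
time_s: 12.85
position: [0.6175, 0.0646, 0.2052]
eef_rot: [-0.358, 3.119, 0.0]
ft_force: [0.5, 0.0, -0.5]
opening: 0.0004
finger_force: 0.0
```

Request:
play_rows --rows '[[[0,45,0,0],[0,45,0,0],[0,30,0,0],[0,0,0,0],[0,0,0,0]]]'

```text
time_s: 13.35
position: [0.5905, 0.1805, 0.2043]
eef_rot: [-0.362, 3.12, -0.0]
ft_force: [-0.2, 0.4, -0.6]
opening: 0.0004
finger_force: 0.0
```

```bash
python3 - <<'E'
from h import *
st(); snap('top','t6.png'); snap('side','s6.png')
rect=[np.array([-.0655+a*.033,.003+b*.05,.006]) for a,b in((1,1),(1,-1),(-1,-1),(-1,1),(1,1))]
po=[(S(.688,-.09,.23,rect),(0,255,0))]
a=draw('t6.png','a.png',po,(300,140,380,220),5); b=draw('s6.png','b.png',po,(260,140,340,220),5)
cv2.imwrite('pics/o6.png',np.hstack([a,b]))
E
```

```text
t 13.35 stand-frame mm [-33.3 285.6 204.3] yaw err deg 0.07 tilt [ 0.001 -0.    -1.   ] F [-0.18  0.37 -0.56] open 0.4
```

View pics/o6.png

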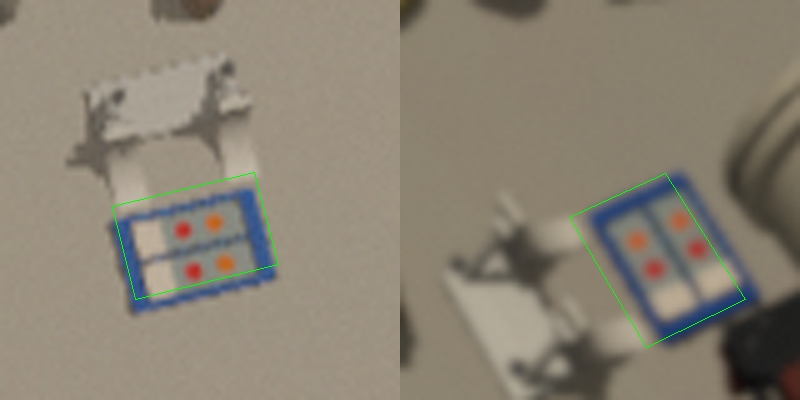

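The carrier lies flat, slides up, with its centre about 75 mm in front of the uprights and its edge clear of the runners. I'm handing in.

```bash
python3 -c "from bench import arm;print(arm.hand_in())"
```

```text
the job is handed in; nothing more can be done
None
```

The blue carrier was pushed up the runners to about 62°, tipped back from behind, and left lying flat, slides up, about 75 mm in front of the uprights; I handed it in at about 13.5 s, and no verdict was returned.

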